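# Find the pot with the loose cap and set it aside

## Task

Before the ink pots in the wooden rack are shaken, find the one whose screw cap was left loose: try the caps where they stand with a light twist in the unscrewing direction, so that a sound cap holds and is not started, while the loose one gives and is left turned clearly (some 10 degrees or more), but by no more than a quarter turn. Then lift that pot out of the rack by its body, not by the cap, and set it down gently, upright, in the shallow metal tray. Leave the other two in the rack and the things around undisturbed.

Things in the scene. Friction and masses are not known exactly. Their poses are not given: they have to be found in the camera images.
- rack: low wooden rack, fixed, 89 x 261 mm, 34 mm high: three square pockets in a row along its own y, 80 mm apart, 26 mm deep, with three alike capped plastic pots, square with the rack. Origin: centre of its underside, z up. A pot cannot turn in its pocket beyond its play
- pocket_1 (a point): centre of the floor of the rack's pocket 1 (at +80 mm along the rack's y), 8 mm above the bench; axes as the rack's. A pot stands in it, up to 1.5 mm off centre and turned up to 0.05 rad either way by the pocket's play. Every pot: white square body 54 x 54 mm, 76 mm high, shoulder to 84 mm, cap to 114 mm above its underside; about 0.31 kg
- pocket_2 (a point): centre of the floor of the rack's pocket 2 (in the middle), 8 mm above the bench; axes as the rack's. A pot stands in it, up to 1.5 mm off centre and turned up to 0.05 rad either way by the pocket's play. Every cap: round, black, ribbed, 42 mm diameter, spans 88 to 114 mm above the pot's underside, unscrews counter-clockwise from above
- pocket_3 (a point): centre of the floor of the rack's pocket 3 (at -80 mm along the rack's y), 8 mm above the bench; axes as the rack's. A pot stands in it, up to 1.5 mm off centre and turned up to 0.05 rad either way by the pocket's play. A sound cap holds 0.8 N m and is started at 0.9; the loose one turns at about 0.2. Liner: caps wind up 0.14 rad per N m and spring back before the thread moves
- tray: shallow bare-metal drip tray, fixed, 150 mm (its x) by 190 mm (its y), floor 3 mm thick, rim 18.5 mm above the bench, walls 3 mm. Origin: centre of its underside, on the bench
- dropper: bystander: brown glass dropper bottle with a black bulb, 33 mm wide, 92 mm high, loose; origin at the centre of its underside
- timer: bystander: round white kitchen timer, 62 mm wide, 38 mm high, loose; origin at the centre of its underside
- clip_jar: bystander: clip-top glass jar, 89 x 77 mm, 120 mm high, loose; origin at the centre of its underside

How it is judged:
By the outcome, as a careful person would: the job done as asked, in the order asked, and still so for the second after the job is handed in, with the robot touching nothing.
It also fails if it takes over 72 s, if anything falls off the work surface, if the arm or the gripper's body presses on something with over 40 N, if the wrist force passes 120 N, or if a joint passes its speed limit or range.

## Robot

A 7-joint arm with a two-finger parallel gripper is mounted at the origin on a cart in front of the work surface, level with it; the furniture and walls round the work are solid. World frame = base frame: x ahead of the robot, y to its left, z up, the work surface at z = 0. Lengths are in m, angles in rad, forces in N, time in s.
With the tool pointing down it reaches from about 0.35 to 0.9 m from the base axis. Payload 8.1 kg.
Tool frame: the origin (TCP) lies where the fingers leave the gripper's body, on its centre line; the fingertips stand 66 mm ahead of it and the grasp point (between the pads) lies 47 mm ahead of it (arm.tip_reach is the distance from the TCP to the fingertips, in m); z points along the fingers, y is the direction in which the jaws open and shut (so a half turn about z gives the same grasp; the last joint's range is limited). The gripper opens to 92 mm and grips with 3 to 60 N. Pads are 19 mm wide; open, the fingers measure 130 mm over their backs; the gripper's body (75 mm by 190 mm) begins 47 mm behind the grasp point.
Start: joints at [-1.448, 0.434, 0.025, 1.573, -0.012, 1.134, -0.075], TCP at [0.14, 0.609, 0.292] pointing down, gripper open.
Joint ranges: [-2.62, 2.62], [-0.44, 2.09], [-1.27, 1.32], [0.08, 2.57], [-1.32, 4.46], [0.12, 2], [-2.74, 2.74]. Speed limits (rad/s): [2.22, 2.22, 3.01, 3.01, 3.14, 3.14, 3.14].

## Interface

Orientations are given as a rotation vector (axis times angle).
In Python, from cell import arm gives the robot as it stands.
- The arm moves only by the tool carry_out, never from a script. Its argument "plan" is a list of rows, each a list of 5 numbers: the shift along the world's x, y, z in cm, then the turn about the world's z in rad, then the finger opening in cm, from 0 to 9.18. In form: [[tx, ty, tz, spin, fingers], ...]. A call has 1 to 20 rows; each row is the pose to reach, as a shift and turn from the pose measured when the call began; what a row does not reach only later rows make up. A row lasts 1/10 s, in which the tool goes at most 50 mm and 8.59 degrees, less where a joint would pass 70% of its speed; a pose out of reach is approached as far as the arm can. A call with a gripper value outside its range is refused whole. The fingers move at their own pace and stop on an object; "squeeze" is the grip in N (left out, the last holds). Time passes only in rows, so rows that repeat a pose let the fingers close. It gives the time, the measured TCP pose, the force and the opening at its end, in the units of the state.
- arm.observe(): the state, without advancing time (a new reading comes with each control period).
- arm.get_image(name): name is "side" or "top"; returns (picture, depth): 384x512x3 uint8, red, green, blue; 384x512 float32, m along the optical axis (not along the pixel's ray), 0 where there is no reading.
- arm.get_calibration(name): a dict with "intrinsics" (3x3 intrinsics, pixels), "rvec" (rotation vector, rad) and "tvec" (3), from world to camera coordinates, as OpenCV has them. Camera axes: x right, y down, z forward; pixel columns grow to the right and rows downward; lengths in m; the calibration is good to about 2 mm. A picture is of the moment at which its call begins. get_calibration takes no time and is no camera call.
- arm.sign_off(): hands the job in, once; it reports no verdict.
The state is a dict: "clock": time; "joints": joint angles; "dq": joint speeds; "joint_efforts": joint torques, N m; "position": TCP position; "ee_rot": TCP orientation; "force": force on the tool from outside, world axes, zero at the start; "ft_torque": the same for the moment, N m; "width": opening from 0.0 (shut) to 1.0 (fully open).
Only numpy, scipy, OpenCV 4.12 (cv2) and the standard library are available. Lean on these libraries where they do the work, as an engineer would, in place of code of your own. Each camera call takes 0.05 s, during which the arm holds its last target. There are 200 camera calls.

## Working session

There is one attempt and no reset: what is moved stays moved. The work goes in short steps, Python scripts to look and compute and a tool call to move; the robot and the scene stay as the last step left them, time stands still between calls to the robot, and variables do not carry over. Pictures are saved under pics/ and viewed, about 8 in all and at most 12, crops included, and the job is handed in when it is done.

Besides the shell and the picture viewer there is one more tool, called after "Request:" by a JSON object that holds its "api" and its "payload", one argument or row to a line. carry_out: Moves the arm, as the interface text tells. Its arguments: {"type":"object","properties":{"plan":{"type":"array"},"squeeze":{"type":"number"}},"required":["plan"]}

```bash
mkdir -p pics; ls; cat > h.py <<'E'
import numpy as np, cv2
from cell import arm
def cam(n):
    c=arm.get_calibration(n); R=cv2.Rodrigues(np.array(c["rvec"],float))[0]
    return np.array(c["intrinsics"],float),R,np.array(c["tvec"],float).ravel()
def cloud(n,d):
    K,R,t=cam(n); v,u=np.mgrid[:d.shape[0],:d.shape[1]]
    P=np.stack([(u-K[0,2])/K[0,0]*d,(v-K[1,2])/K[1,1]*d,d],-1)
    return (P-t)@R
def snap(n):
    p,d=arm.get_image(n); return p,d,cloud(n,d)
E
python3 - <<'E'
from h import *
s=arm.observe(); print(s)
for n in("top","side"):
    p,d,c=snap(n); np.savez(n+"0.npz",p=p,d=d,c=c)
    cv2.imwrite(f"pics/{n}0.png",cv2.resize(p[...,::-1],(768,576)))
    K,R,t=cam(n);print(n,K,-R.T@t,R[2])
E
```

```text
pics
{'clock': 0.0, 'joints': array([-1.44760461,  0.43520808,  0.02497801,  1.57410326, -0.01157117,
        1.13399058, -0.07509176]), 'dq': array([ 0.00021918, -0.0002701 , -0.00055069,  0.00053971, -0.0019204 ,
        0.00181553, -0.00031871]), 'joint_efforts': array([ 2.74239092e-04, -6.67856169e+01,  9.85035449e-01, -3.14446843e+01,
       -6.04438107e-02,  4.32651769e-02,  1.92344050e-04]), 'position': array([0.13988948, 0.60872292, 0.29145184]), 'ee_rot': array([-3.54003300e-01, -3.12157649e+00,  2.45811369e-03]), 'force': array([0.61773244, 0.96781781, 0.03650024]), 'ft_torque': array([-0.02510829,  0.02461827, -0.05476329]), 'width': 0.9952408622197365}
top [[380.9396237    0.         251.53768842]
 [  0.         380.9396237  185.60555229]
 [  0.           0.           1.        ]] [0.39978501 0.01628833 1.18056752] [ 0.10645307 -0.00166099 -0.99431634]
side [[394.80703529   0.         256.69963113]
 [  0.         394.80703529 195.22169691]
 [  0.           0.           1.        ]] [ 0.41768374 -0.78631599  0.57658429] [ 0.11581711  0.82509417 -0.5529973 ]
```

View pics/top0.png

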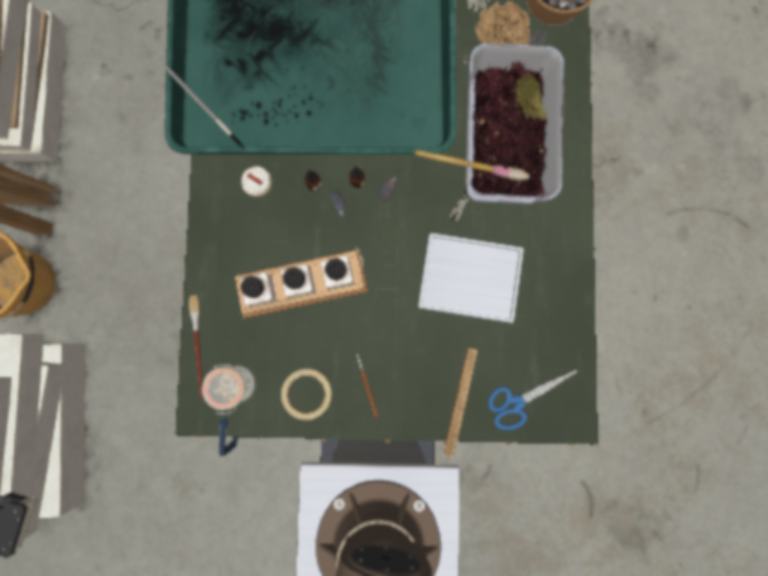

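View pics/side0.png

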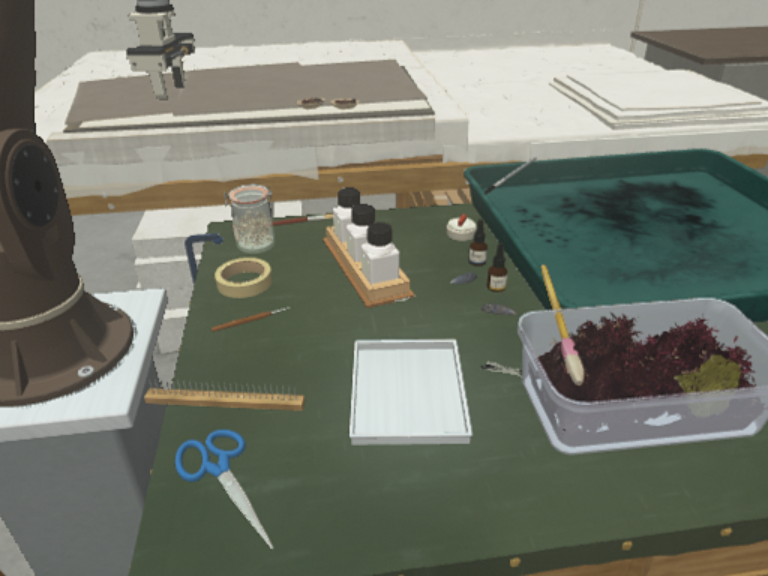

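Top: rack with three caps at about (253,287), (294,278), (336,269) (768×576 scale), tray at (470,278), jar at (225,385). Side: the same layout, arm parked at left. Now I'll measure the rack, caps and tray.

```bash
python3 - <<'E'
from h import *
a=np.load("top0.npz"); p,c=a["p"],a["c"]; z=c[...,2]
def roi(u0,u1,v0,v1):
    m=np.zeros(z.shape,bool); m[int(v0/1.5):int(v1/1.5),int(u0/1.5):int(u1/1.5)]=1; return m
R=roi(225,380,240,325); T=roi(405,535,225,330)
dark=p.max(2)<80
m=(R&(z>.105)).astype(np.uint8)
n,l=cv2.connectedComponents(m)
for i in range(1,n):
    q=c[l==i]; 
    if len(q)>15: print("cap",len(q),q.mean(0).round(4),(q.min(0)+q.max(0))[:2]/2,np.ptp(q,0).round(3))
def rect(m,s):
    q=c[m]; (cx,cy),wh,an=cv2.minAreaRect((q[:,:2]*1000).astype(np.float32)); print(s,len(q),round(cx,1),round(cy,1),np.round(wh,1),round(an,2),q[:,2].mean().round(4))
rect(R&(z>.024)&(z<.045),"rack")
q=c[R&(z>.02)]; rect(R&(z>.02),"all")
rect(T&(z>.008)&(z<.03),"rim"); rect(T&(z>.001)&(z<.03),"tray")
print("bench",np.median(z[roi(380,415,180,330)]))
for nm,r in(("jar",roi(195,260,355,460)),("timer",roi(235,280,160,205)),("drop",roi(300,325,160,195)),("drop2",roi(345,370,160,195))):
    q=c[r&(z>.015)]; print(nm,len(q),q.min(0).round(3),q.max(0).round(3)) if len(q) else 0
# side cloud caps
b=np.load("side0.npz"); cs,ps=b["c"],b["p"]; zs=cs[...,2]
m=np.zeros(zs.shape,np.uint8); m[120:205,215:275]=1; m&=((zs>.117)&(zs<.13)).astype(np.uint8)
n,l=cv2.connectedComponents(m)
for i in range(1,n):
    q=cs[l==i]
    if len(q)>10: print("sidecap",len(q),((q.min(0)+q.max(0))/2).round(4),np.ptp(q,0).round(3))
E
```

```text
cap 179 [0.5292 0.094  0.1274] [0.47512368 0.06550341] [0.151 0.098 1.074]
cap 188 [0.5104 0.1696 0.1326] [0.46618707 0.10451784] [0.133 0.176 1.075]
cap 189 [0.4933 0.2482 0.1214] [0.4931628  0.24927913] [0.039 0.042 0.019]
rack 919 512.9 172.3 [ 77.1 248.1] 13.31 0.0342
all 2099 460.8 159.1 [184.6 249.8] 13.33 0.0843
rim 514 526.0 -175.6 [195.  167.6] 81.88 0.0167
tray 4138 534.7 -176.7 [216.6 268.9] 1.22 0.0052
bench 0.0010807671960584618
jar 931 [0.17  0.016 0.015] [0.4   0.332 1.181]
timer 307 [0.4   0.016 0.015] [0.754 0.301 1.181]
drop 118 [0.4   0.016 0.016] [0.74  0.168 1.181]
drop2 109 [0.4   0.016 0.015] [0.746 0.077 1.181]
sidecap 83 [0.4944 0.2427 0.1196] [0.04  0.044 0.005]
sidecap 99 [0.5124 0.1668 0.1199] [0.04  0.045 0.005]
sidecap 111 [0.5311 0.089  0.1199] [0.038 0.041 0.006]
```

Request:
{"api": "carry_out", "payload": {
  "plan": [
    [39.0, -51.8, -4, -1.11, 6.5],
    [39.0, -51.8, -4, -1.11, 6.5],
    [39.0, -51.8, -4, -1.11, 6.5],
    [39.0, -51.8, -4, -1.11, 6.5],
    [39.0, -51.8, -4, -1.11, 6.5],
    [39.0, -51.8, -4, -1.11, 6.5],
    [39.0, -51.8, -4, -1.11, 6.5],
    [39.0, -51.8, -4, -1.11, 6.5],
    [39.0, -51.8, -4, -1.11, 6.5],
    [39.0, -51.8, -4, -1.11, 6.5],
    [39.0, -51.8, -4, -1.11, 6.5],
    [39.0, -51.8, -4, -1.11, 6.5],
    [39.0, -51.8, -4, -1.11, 6.5],
    [39.0, -51.8, -4, -1.11, 6.5],
    [39.0, -51.8, -4, -1.11, 6.5],
    [39.0, -51.8, -4, -1.11, 6.5],
    [39.0, -51.8, -4, -1.11, 6.5],
    [39.0, -51.8, -4, -1.11, 6.5]
  ],
  "squeeze": 20
}}

```text
clock: 1.9
position: [0.5293, 0.0922, 0.2516]
ee_rot: [-1.942, -2.468, 0.001]
force: [0.3, 0.5, -0.5]
width: 0.707
```

```bash
python3 - <<'E'
from h import *
p,d,c=snap("side")
K,R,t=cam("side")
def pr(x): q=R@np.array(x)+t; return (K@q/q[2])[:2]
u0,v0,w,h,s=200,20,130,190,3
im=cv2.resize(p[v0:v0+h,u0:u0+w,::-1],None,fx=s,fy=s,interpolation=cv2.INTER_CUBIC)
for x in([.530,.0912,.122],[.512,.169,.122],[.494,.2467,.122]):
    a=(pr(x)-[u0,v0])*s; cv2.circle(im,tuple(int(i) for i in a),4,(0,0,255),-1)
cv2.imwrite("pics/s1.png",im); o=arm.observe(); print(o["joints"],o["ft_torque"],o["force"])
E
```

```text
[-0.63712841  0.34962103  0.4830962   1.86903741 -0.1943098   0.97056597
  0.16869192] [-0.05686166  0.0274312  -0.00912109] [0.89845329 0.74137462 0.21522272]
```

View pics/s1.png

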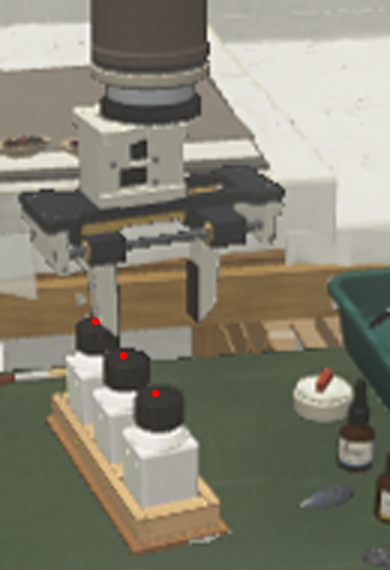

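Request:
{"api": "carry_out", "payload": {
  "plan": [
    [0.1, -0.1, -4, 0, 6.5],
    [0.1, -0.1, -7, 0, 6.5],
    [0.1, -0.1, -8.5, 0, 6.5],
    [0.1, -0.1, -8.5, 0, 6.5],
    [0.1, -0.1, -8.5, 0, 3.5],
    [0.1, -0.1, -8.5, 0, 3.5],
    [0.1, -0.1, -8.5, 0, 3.5],
    [0.1, -0.1, -8.5, 0, 3.5],
    [0.1, -0.1, -8.5, 0, 3.5],
    [0.1, -0.1, -8.5, 0, 3.5]
  ],
  "squeeze": 20
}}

```text
clock: 2.95
position: [0.5314, 0.0912, 0.1675]
ee_rot: [1.943, 2.468, 0.002]
force: [1.0, 2.0, 6.2]
width: 0.453
```

```bash
cat > o.py <<'E'
from cell import arm; import numpy as np
o=arm.observe(); n=o["ee_rot"]; n=n/np.linalg.norm(n)
print(o["clock"],o["position"].round(4),"yaw",np.arctan2(2*n[1]**2-1,2*n[0]*n[1]).round(4),"F",o["force"].round(2),"T",o["ft_torque"].round(3),"w",(o["width"]*91.8).round(2))
E
python3 o.py
```

```text
Traceback (most recent call last):
  File "o.py", line 3, in <module>
    print(o["clock"],o["position"].round(4),"yaw",np.arctan2(2*n[1]**2-1,2*n[0]*n[1]).round(4),"F",o["force"].round(2),"T",o["ft_torque"].round(3),"w",(o["width"]*91.8).round(2))
                                                                                                                                                       ^^^^^^^^^^^^^^^^^^^^^^^
AttributeError: 'float' object has no attribute 'round'
```

```bash
sed -i 's/(o\["width"\]\*91.8).round(2)/round(o["width"]*92,2)/' o.py; python3 o.py
```

```text
2.95 [0.5314 0.0912 0.1675] yaw 0.2372 F [0.97 1.96 6.23] T [ 0.075 -0.264  0.018] w 41.68
```

Request:
{"api": "carry_out", "payload": {
  "plan": [
    [0, 0, 0, 0.02, 3.5],
    [0, 0, 0, 0.04, 3.5],
    [0, 0, 0, 0.04, 3.5]
  ]
}}

```text
clock: 3.25
position: [0.5314, 0.0913, 0.1675]
ee_rot: [1.892, 2.508, 0.002]
force: [-0.2, 1.4, 3.4]
width: 0.454
```

```bash
python3 o.py
```

```text
3.25 [0.5314 0.0913 0.1675] yaw 0.278 F [-0.22  1.41  3.36] T [ 0.154  0.075 -0.188] w 41.75
```

Request:
{"api": "carry_out", "payload": {
  "plan": [
    [0, 0, 0, 0.02, 3.5],
    [0, 0, 0, 0.02, 3.5]
  ]
}}

```text
clock: 3.45
position: [0.5314, 0.0912, 0.1675]
ee_rot: [1.866, 2.527, 0.002]
force: [0.8, 1.0, 3.1]
width: 0.455
```

```bash
python3 o.py
```

```text
3.45 [0.5314 0.0912 0.1675] yaw 0.2987 F [0.84 1.   3.11] T [ 0.014 -0.008 -0.267] w 41.86
```

Request:
{"api": "carry_out", "payload": {
  "plan": [
    [0, 0, 0, 0.02, 3.5],
    [0, 0, 0, 0.02, 3.5]
  ]
}}

```text
clock: 3.65
position: [0.5316, 0.0911, 0.1676]
ee_rot: [1.839, 2.546, 0.002]
force: [1.8, -0.1, 2.1]
width: 0.45
```

```bash
python3 o.py
```

```text
3.65 [0.5316 0.0911 0.1676] yaw 0.3195 F [ 1.8  -0.14  2.13] T [-0.01  -0.245 -0.316] w 41.38
```

Request:
{"api": "carry_out", "payload": {
  "plan": [
    [0, 0, 0, 0.02, 3.5],
    [0, 0, 0, 0.02, 3.5]
  ]
}}

```text
clock: 3.85
position: [0.5317, 0.091, 0.1675]
ee_rot: [1.813, 2.565, 0.003]
force: [2.0, -0.4, 2.5]
width: 0.458
```

```bash
python3 o.py
```

```text
3.85 [0.5317 0.091  0.1675] yaw 0.3402 F [ 1.99 -0.42  2.5 ] T [ 0.035 -0.231 -0.38 ] w 42.16
```

Request:
{"api": "carry_out", "payload": {
  "plan": [
    [0, 0, 0, -0.05, 3.5],
    [0, 0, 0, -0.1, 3.5],
    [0, 0, 0, -0.1, 6.5],
    [0, 0, 0, -0.1, 6.5],
    [0, 0, 0, -0.1, 6.5],
    [0, 0, 2, -0.1, 6.5],
    [0, 0, 3.5, -0.1, 6.5],
    [-1.0, 3.9, 3.5, -0.1, 6.5],
    [-1.9, 7.8, 3.5, -0.1, 6.5],
    [-1.9, 7.8, 3.5, -0.1, 6.5],
    [-1.9, 7.8, 0, -0.1, 6.5],
    [-1.9, 7.8, 0, -0.1, 6.5],
    [-1.9, 7.8, 0, -0.1, 3.5],
    [-1.9, 7.8, 0, -0.1, 3.5],
    [-1.9, 7.8, 0, -0.1, 3.5],
    [-1.9, 7.8, 0, -0.1, 3.5],
    [-1.9, 7.8, 0, -0.1, 3.5],
    [-1.9, 7.8, 0, -0.1, 3.5]
  ]
}}

```text
clock: 5.65
position: [0.5133, 0.169, 0.1684]
ee_rot: [1.939, 2.47, 0.005]
force: [-1.3, -1.3, 7.2]
width: 0.452
```

```bash
python3 o.py
```

```text
5.65 [0.5133 0.169  0.1684] yaw 0.24 F [-1.27 -1.32  7.19] T [-0.391  0.129 -0.028] w 41.59
```

Request:
{"api": "carry_out", "payload": {
  "plan": [
    [0, 0, 0, 0.03, 3.5],
    [0, 0, 0, 0.06, 3.5],
    [0, 0, 0, 0.06, 3.5]
  ]
}}

```text
clock: 5.95
position: [0.5136, 0.1688, 0.1686]
ee_rot: [1.862, 2.528, 0.005]
force: [0.9, -0.5, 1.2]
width: 0.451
```

```bash
python3 o.py
```

```text
5.95 [0.5136 0.1688 0.1686] yaw 0.3012 F [ 0.89 -0.51  1.15] T [-0.206 -0.225 -0.12 ] w 41.48
```

Request:
{"api": "carry_out", "payload": {
  "plan": [
    [0, 0, 0, 0.02, 3.5],
    [0, 0, 0, 0.03, 3.5],
    [0, 0, 0, 0.03, 3.5]
  ]
}}

```text
clock: 6.25
position: [0.5136, 0.1688, 0.1686]
ee_rot: [1.824, 2.556, 0.006]
force: [0.6, -0.2, 0.2]
width: 0.45
```

```bash
python3 o.py
```

```text
6.25 [0.5136 0.1688 0.1686] yaw 0.3313 F [ 0.59 -0.17  0.24] T [-0.151 -0.136 -0.239] w 41.38
```

Request:
{"api": "carry_out", "payload": {
  "plan": [
    [0, 0, 0, 0.02, 3.5],
    [0, 0, 0, 0.03, 3.5],
    [0, 0, 0, 0.03, 3.5]
  ]
}}

```text
clock: 6.55
position: [0.5136, 0.1688, 0.1686]
ee_rot: [1.785, 2.583, 0.006]
force: [0.3, -0.4, -0.3]
width: 0.45
```

```bash
python3 o.py
```

```text
6.55 [0.5136 0.1688 0.1686] yaw 0.3615 F [ 0.33 -0.36 -0.27] T [-0.076 -0.192 -0.506] w 41.44
```

Request:
{"api": "carry_out", "payload": {
  "plan": [
    [0, 0, 0, -0.06, 3.5],
    [0, 0, 0, -0.12, 3.5],
    [0, 0, 0, -0.12, 6.5],
    [0, 0, 0, -0.12, 6.5],
    [0, 0, 0, -0.12, 6.5],
    [0, 0, 2, -0.12, 6.5],
    [0, 0, 3.5, -0.12, 6.5],
    [-0.9, 3.9, 3.5, -0.12, 6.5],
    [-1.8, 7.8, 3.5, -0.12, 6.5],
    [-1.8, 7.8, 3.5, -0.12, 6.5],
    [-1.8, 7.8, 0, -0.12, 6.5],
    [-1.8, 7.8, 0, -0.12, 6.5],
    [-1.8, 7.8, 0, -0.12, 3.5],
    [-1.8, 7.8, 0, -0.12, 3.5],
    [-1.8, 7.8, 0, -0.12, 3.5],
    [-1.8, 7.8, 0, -0.12, 3.5],
    [-1.8, 7.8, 0, -0.12, 3.5],
    [-1.8, 7.8, 0, -0.12, 3.5]
  ]
}}

```text
clock: 8.35
position: [0.4958, 0.2467, 0.1694]
ee_rot: [1.937, 2.471, 0.007]
force: [-2.3, -0.7, 7.6]
width: 0.453
```

```bash
python3 o.py
```

```text
8.35 [0.4958 0.2467 0.1694] yaw 0.2414 F [-2.34 -0.72  7.61] T [-0.362  0.532 -0.002] w 41.72
```

Request:
{"api": "carry_out", "payload": {
  "plan": [
    [0, 0, 0, 0.03, 3.5],
    [0, 0, 0, 0.06, 3.5],
    [0, 0, 0, 0.06, 3.5]
  ]
}}

```text
clock: 8.65
position: [0.496, 0.2467, 0.1696]
ee_rot: [1.86, 2.529, 0.008]
force: [-0.0, 0.4, 1.0]
width: 0.451
```

```bash
python3 o.py
```

```text
8.65 [0.496  0.2467 0.1696] yaw 0.3026 F [-0.    0.37  1.03] T [-0.015 -0.079 -0.162] w 41.51
```

Request:
{"api": "carry_out", "payload": {
  "plan": [
    [0, 0, 0, 0.02, 3.5],
    [0, 0, 0, 0.03, 3.5],
    [0, 0, 0, 0.03, 3.5]
  ]
}}

```text
clock: 8.95
position: [0.4961, 0.2467, 0.1696]
ee_rot: [1.822, 2.557, 0.008]
force: [0.4, 0.5, -0.3]
width: 0.454
```

```bash
python3 o.py
```

```text
8.95 [0.4961 0.2467 0.1696] yaw 0.3329 F [ 0.45  0.5  -0.31] T [-0.026  0.012 -0.147] w 41.76
```

Request:
{"api": "carry_out", "payload": {
  "plan": [
    [0, 0, 0, 0.02, 3.5],
    [0, 0, 0, 0.04, 3.5],
    [0, 0, 0, 0.04, 3.5]
  ]
}}

```text
clock: 9.25
position: [0.4961, 0.2468, 0.1696]
ee_rot: [1.769, 2.594, 0.008]
force: [0.5, -0.2, -0.3]
width: 0.455
```

```bash
python3 o.py
```

```text
9.25 [0.4961 0.2468 0.1696] yaw 0.374 F [ 0.49 -0.19 -0.25] T [-0.05  -0.087 -0.181] w 41.86
```

Request:
{"api": "carry_out", "payload": {
  "plan": [
    [0, 0, 0, 0.02, 3.5],
    [0, 0, 0, 0.03, 3.5],
    [0, 0, 0, 0.03, 3.5]
  ]
}}

```text
clock: 9.55
position: [0.4961, 0.2468, 0.1696]
ee_rot: [1.729, 2.621, 0.008]
force: [0.7, 0.8, -0.7]
width: 0.45
```

```bash
python3 o.py
```

```text
9.55 [0.4961 0.2468 0.1696] yaw 0.4045 F [ 0.69  0.8  -0.66] T [-0.051 -0.058 -0.177] w 41.4
```

Request:
{"api": "carry_out", "payload": {
  "plan": [
    [0, 0, 0, 0.05, 3.5],
    [0, 0, 0, 0.1, 3.5],
    [0, 0, 0, 0.15, 3.5],
    [0, 0, 0, 0.2, 3.5],
    [0, 0, 0, 0.2, 3.5]
  ]
}}

```text
clock: 10.05
position: [0.4963, 0.2468, 0.1696]
ee_rot: [1.458, 2.782, 0.009]
force: [0.6, 0.3, -0.5]
width: 0.453
```

```bash
python3 o.py
```

```text
10.05 [0.4963 0.2468 0.1696] yaw 0.6052 F [ 0.6   0.31 -0.48] T [ 0.103 -0.245 -0.208] w 41.64
```

Request:
{"api": "carry_out", "payload": {
  "plan": [
    [0, 0, 0, 0.05, 3.5],
    [0, 0, 0, 0.1, 3.5],
    [0, 0, 0, 0.15, 3.5],
    [0, 0, 0, 0.2, 3.5],
    [0, 0, 0, 0.25, 3.5],
    [0, 0, 0, 0.25, 3.5]
  ]
}}

```text
clock: 10.65
position: [0.4964, 0.2469, 0.1696]
ee_rot: [1.101, 2.942, 0.01]
force: [1.6, 0.3, -2.0]
width: 0.452
```

```bash
python3 o.py
```

```text
10.65 [0.4964 0.2469 0.1696] yaw 0.8545 F [ 1.56  0.26 -2.02] T [ 0.238 -0.348 -0.124] w 41.62
```

Request:
{"api": "carry_out", "payload": {
  "plan": [
    [0, 0, 0, 0, 8.0],
    [0, 0, 0, 0, 8.0],
    [0, 0, 0, 0, 8.0],
    [0, 0, 0, 0, 8.0],
    [0, 0, 2, 0, 8.0],
    [0, 0, 5, 0, 8.0],
    [0, 0, 5, -0.15, 8.0],
    [0, 0, 5, -0.3, 8.0],
    [0, 0, 5, -0.45, 8.0],
    [0, 0, 5, -0.6, 8.0],
    [0, 0, 5, -0.6, 8.0],
    [0, 0, 5, -0.6, 8.0]
  ]
}}

```text
clock: 11.85
position: [0.4963, 0.2471, 0.2196]
ee_rot: [1.914, 2.488, 0.009]
force: [0.2, -0.3, -0.2]
width: 0.868
```

```bash
python3 o.py; python3 - <<'E'
from h import *
p,d,c=snap("side")
u0,v0,w,h,s=200,60,110,140,4
cv2.imwrite("pics/s2.png",cv2.resize(p[v0:v0+h,u0:u0+w,::-1],None,fx=s,fy=s,interpolation=cv2.INTER_CUBIC))
E
```

```text
11.85 [0.4963 0.2471 0.2196] yaw 0.2591 F [ 0.22 -0.3  -0.2 ] T [-0.085  0.037 -0.039] w 79.88
```

View pics/s2.png

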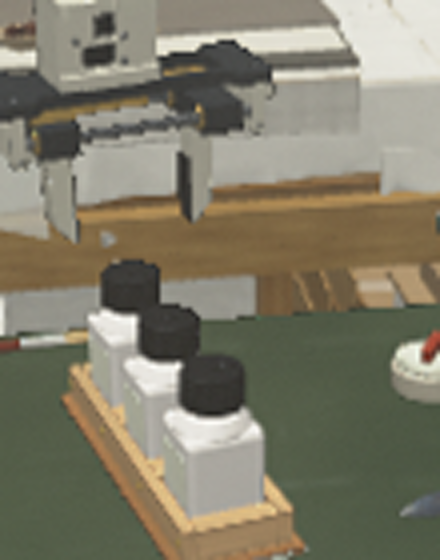

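Request:
{"api": "carry_out", "payload": {
  "plan": [
    [0, 0, -4, 0, 8.0],
    [0, 0, -7, 0, 8.0],
    [0, 0, -9.2, 0, 8.0],
    [0, 0, -9.2, 0, 8.0],
    [0, 0, -9.2, 0, 8.0]
  ]
}}

```text
clock: 12.4
position: [0.4966, 0.2468, 0.1279]
ee_rot: [1.913, 2.489, 0.008]
force: [0.1, -0.1, 0.5]
width: 0.871
```

```bash
python3 o.py
```

```text
12.4 [0.4966 0.2468 0.1279] yaw 0.26 F [ 0.05 -0.12  0.5 ] T [-0.09   0.038  0.004] w 80.11
```

Request:
{"api": "carry_out", "payload": {
  "plan": [
    [0, 0, 0, 0, 4.8],
    [0, 0, 0, 0, 4.8],
    [0, 0, 0, 0, 4.8],
    [0, 0, 0, 0, 4.8],
    [0, 0, 0, 0, 4.8],
    [0, 0, 0, 0, 4.8]
  ],
  "squeeze": 25
}}

```text
clock: 13.0
position: [0.496, 0.247, 0.1284]
ee_rot: [1.913, 2.49, 0.008]
force: [-4.8, -0.2, 7.0]
width: 0.585
```

```bash
python3 o.py
```

```text
13.0 [0.496  0.247  0.1284] yaw 0.2604 F [-4.8  -0.24  7.04] T [-0.145  0.861 -0.02 ] w 53.83
```

Request:
{"api": "carry_out", "payload": {
  "plan": [
    [0, 0, 0.5, 0, 4.8],
    [0, 0, 1.5, 0, 4.8],
    [0, 0, 2.5, 0, 4.8],
    [0, 0, 4, 0, 4.8],
    [0, 0, 6, 0, 4.8],
    [0, 0, 8, 0, 4.8],
    [0, 0, 10, 0, 4.8],
    [0, 0, 12, 0, 4.8],
    [0, 0, 14, 0, 4.8],
    [0, 0, 15, 0, 4.8],
    [0, 0, 15, 0, 4.8]
  ]
}}

```text
clock: 14.1
position: [0.4965, 0.2472, 0.2801]
ee_rot: [1.913, 2.489, 0.012]
force: [-0.6, -0.1, -3.5]
width: 0.588
```

```bash
python3 o.py; python3 - <<'E'
from h import *
p,d,c=snap("side")
u0,v0,w,h,s=180,20,130,185,3
cv2.imwrite("pics/s3.png",cv2.resize(p[v0:v0+h,u0:u0+w,::-1],None,fx=s,fy=s,interpolation=cv2.INTER_CUBIC))
E
```

```text
14.1 [0.4965 0.2472 0.2801] yaw 0.2603 F [-0.56 -0.14 -3.52] T [-0.042  0.03   0.016] w 54.14
```

View pics/s3.png

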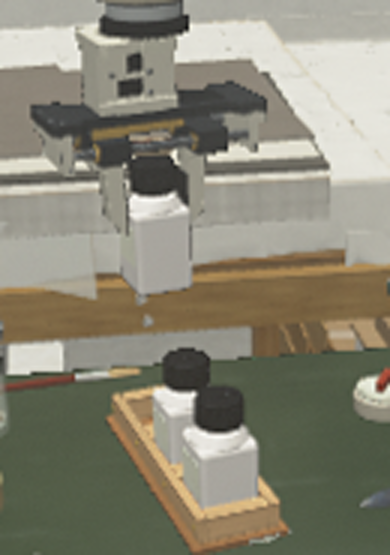

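The pot hangs upright in the jaws (around (157,230)) and the other two are still in the rack. Next I carry it over the tray.

Request:
{"api": "carry_out", "payload": {
  "plan": [
    [0.1, -1.5, 0, 0, 4.8],
    [0.3, -4, 0, -0.03, 4.8],
    [0.5, -7, 0, -0.06, 4.8],
    [0.7, -10.5, 0, -0.1, 4.8],
    [1.0, -14, 0, -0.14, 4.8],
    [1.2, -17.5, 0, -0.18, 4.8],
    [1.5, -21, 0, -0.22, 4.8],
    [1.7, -24.5, 0, -0.26, 4.8],
    [2.0, -28, 0, -0.3, 4.8],
    [2.3, -31.5, 0, -0.34, 4.8],
    [2.5, -35, 0, -0.38, 4.8],
    [2.7, -38, 0, -0.4, 4.8],
    [2.9, -40.5, 0, -0.4, 4.8],
    [2.9, -41.8, 0, -0.4, 4.8],
    [2.9, -42.3, 0, -0.4, 4.8],
    [2.9, -42.3, 0, -0.4, 4.8],
    [2.9, -42.3, 0, -0.4, 4.8]
  ]
}}

```text
clock: 15.85
position: [0.5249, -0.1748, 0.2786]
ee_rot: [2.369, 2.061, 0.009]
force: [0.5, -0.2, -2.9]
width: 0.585
```

```bash
python3 o.py; python3 - <<'E'
from h import *
p,d,c=snap("side"); np.save("c4.npy",c)
u0,v0,w,h,s=200,90,170,220,2.6
cv2.imwrite("pics/s4.png",cv2.resize(p[v0:v0+h,u0:u0+w,::-1],None,fx=s,fy=s,interpolation=cv2.INTER_CUBIC))
E
```

```text
15.85 [ 0.5249 -0.1748  0.2786] yaw -0.1385 F [ 0.54 -0.24 -2.94] T [-0.085  0.065 -0.004] w 53.79
```

View pics/s4.png

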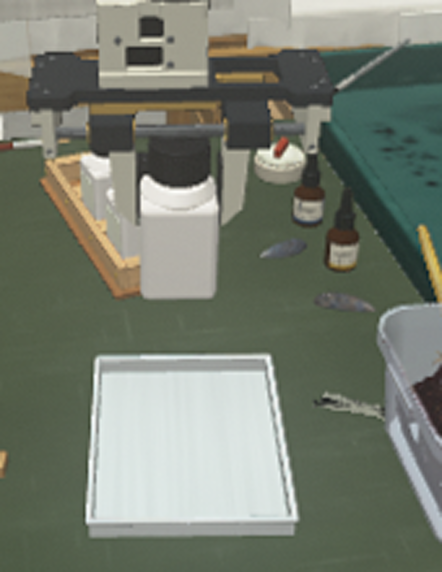

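Pot upright above the tray, whose interior is clear in the crop. I'm lowering to about 1 cm above the floor, then creeping down.

Request:
{"api": "carry_out", "payload": {
  "plan": [
    [0, 0, -2, 0, 4.8],
    [0, 0, -5, 0, 4.8],
    [0, 0, -8, 0, 4.8],
    [0, 0, -11, 0, 4.8],
    [0, 0, -13, 0, 4.8],
    [0, 0, -14.2, 0, 4.8],
    [0, 0, -14.5, 0, 4.8],
    [0, 0, -14.5, 0, 4.8],
    [0, 0, -14.5, 0, 4.8]
  ]
}}

```text
clock: 16.8
position: [0.5258, -0.1746, 0.1346]
ee_rot: [2.367, 2.062, 0.011]
force: [-0.4, -0.1, -2.7]
width: 0.587
```

Request:
{"api": "carry_out", "payload": {
  "plan": [
    [0, 0, -0.2, 0, 4.8],
    [0, 0, -0.4, 0, 4.8],
    [0, 0, -0.6, 0, 4.8],
    [0, 0, -0.7, 0, 4.8],
    [0, 0, -0.8, 0, 4.8],
    [0, 0, -0.8, 0, 4.8]
  ]
}}

```text
clock: 17.4
position: [0.5256, -0.1746, 0.1265]
ee_rot: [2.367, 2.062, 0.011]
force: [-0.4, 0.6, -4.0]
width: 0.587
```

```bash
python3 o.py
```

```text
17.4 [ 0.5256 -0.1746  0.1265] yaw -0.1376 F [-0.41  0.58 -3.96] T [-0.122  0.05   0.018] w 53.97
```

Request:
{"api": "carry_out", "payload": {
  "plan": [
    [0, 0, -0.1, 0, 4.8],
    [0, 0, -0.2, 0, 4.8],
    [0, 0, -0.2, 0, 4.8]
  ]
}}

```text
clock: 17.7
position: [0.5256, -0.1746, 0.1243]
ee_rot: [2.367, 2.062, 0.011]
force: [0.3, -0.1, -3.4]
width: 0.588
```

Request:
{"api": "carry_out", "payload": {
  "plan": [
    [0, 0, -0.1, 0, 4.8],
    [0, 0, -0.1, 0, 4.8]
  ]
}}

```text
clock: 17.9
position: [0.5257, -0.1746, 0.1235]
ee_rot: [2.367, 2.062, 0.011]
force: [-0.1, 0.3, -1.3]
width: 0.583
```

```bash
python3 o.py
```

```text
17.9 [ 0.5257 -0.1746  0.1235] yaw -0.1377 F [-0.08  0.28 -1.27] T [-0.071  0.153 -0.036] w 53.67
```

Request:
{"api": "carry_out", "payload": {
  "plan": [
    [0, 0, -0.05, 0, 4.8],
    [0, 0, -0.05, 0, 4.8],
    [0, 0, -0.05, 0, 5.6],
    [0, 0, -0.05, 0, 6.0],
    [0, 0, -0.05, 0, 7.0],
    [0, 0, -0.05, 0, 8.0],
    [0, 0, -0.05, 0, 8.0],
    [0, 0, -0.05, 0, 8.0],
    [0, 0, 1, 0, 8.0],
    [0, 0, 4, 0, 8.0],
    [0, 0, 8, 0, 8.0],
    [0, 0, 12, 0, 8.0],
    [0, 0, 16, 0, 8.0],
    [0, 0, 18, 0, 8.0],
    [0, 0, 18, 0, 8.0],
    [0, 0, 18, 0, 8.0]
  ]
}}

```text
clock: 19.5
position: [0.5256, -0.1745, 0.3039]
ee_rot: [2.367, 2.061, 0.012]
force: [0.4, 0.2, 0.3]
width: 0.87
```

```bash
python3 o.py; python3 - <<'E'
from h import *
p,d,c=snap("side")
u0,v0,w,h,s=140,90,230,220,2.6
cv2.imwrite("pics/s5.png",cv2.resize(p[v0:v0+h,u0:u0+w,::-1],None,fx=s,fy=s,interpolation=cv2.INTER_CUBIC))
E
```

```text
19.5 [ 0.5256 -0.1745  0.3039] yaw -0.1376 F [0.43 0.2  0.32] T [-0.147  0.031  0.025] w 80.05
```

View pics/s5.png

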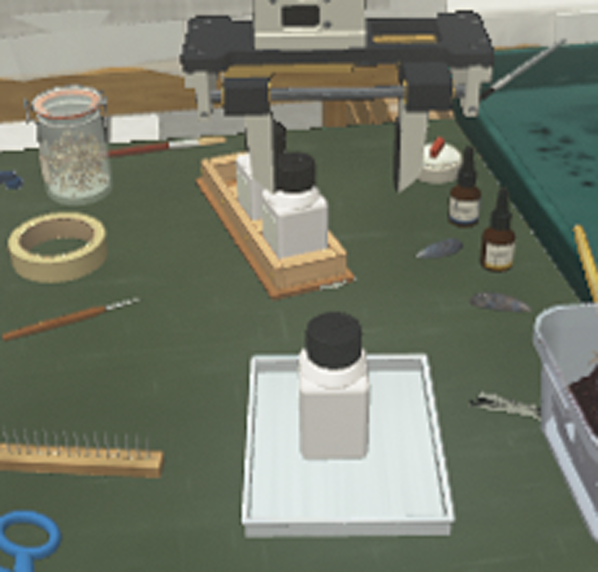

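The pot stands upright in the middle of the tray (around (334,390)). The other two are in the rack, the surroundings are undisturbed and the gripper is clear, so I'm handing in.

```bash
python3 -c "
from cell import arm; print(arm.sign_off())"
```

```text
the job is handed in; nothing more can be done
None
```

The loose cap was on pot 1, the pot at the rack's +y end. That pot now stands upright in the middle of the tray, and I handed the job in at about 19.6 s.

- **Twist tests:** All three caps were tried in the rack with a 20 N grip. Pot 3 resisted up to 0.38 N m and pot 2 up to 0.51 N m, with torque still rising, so both were judged sound and wound back. Pot 1 gave at a steady 0.15–0.2 N m.
- **Cap turn:** I turned the gripper 0.61 rad (35°) on pot 1. Allowing for the pot's play in its pocket, the cap should have turned about 25–35°. The camera cannot confirm that angle; it comes from the gripper rotation and the torque.
- **Lift and placing:** I gripped pot 1 by its body at 25 N and lowered it in small steps until the tray began taking its weight before letting go.
- **Last checks:** The final picture shows the pot upright in the tray, the other two in the rack and the bystanders in place. The gripper was clear of everything, with about zero force. No check failed, though pot 3's torque rose less steeply than pot 2's (about 3 against up to 9 N m per rad).

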